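# Set the stone polisher's speed and start it

## Task

Set the stone polisher to speed five and start it: with a fingertip, gently push the pointer of the orange controller's selector round clockwise, click by click, until it rests at the fifth white mark after the red off mark; then press that controller's green button fully down and let it spring back. Only push the pointer, never pinch it between the fingers, and do not press the button before the speed is set. Leave the blue controller's selector and button and all loose things as they are.

Things in the scene. Friction and masses are not known exactly. Their poses are not given: they have to be found in the camera images.
- controller: orange control box fixed to the bench, 180 (x) x 200 (y) x 70 mm high, flat black top panel. Origin: centre of its underside; x to its back edge, y to its left seen from the front, z up. Stands left or right, turned up to 0.35 rad. On the panel: selector axis at x=20, y=20 mm; green button at x=-58, y=-65; loose marble chip near x=-65, y=78
- selector_axis (a point): point on the selector's vertical turning axis at the panel's surface, 70 mm above the bench; axes as the orange controller's. Eight flat marks lie 60 mm from it, 30 degrees apart: a red square (off), then, clockwise seen from above, seven white bars
- selector_tip (a point): outer end of the white pointer (red line along the top of its pointing arm), 46 mm from the selector axis, 18 mm above the panel; x axis outward along the pointer. The pointer is a one-sided bar 15 mm wide over its flanks, its top 28 mm above the panel, reaching 46 mm from the axis on its pointing side and 14 mm on the other; hub under it: radius 14 mm, 10 mm high
- selector (a joint): selector angle, rad: 0 at off (pointer 105 degrees anticlockwise from the controller's +x), growing clockwise seen from above; a click every 0.524 (30 degrees), position five at 2.618, stop at 3.665. Starts at off, 1, 2 or 3. A sprung detent: about 2 to 4 N at 33 mm from the axis takes it over the crest half way between positions, then it drops into the next by itself
- selector_cw: the pointer's raised flank on its clockwise side: a plate 30 mm long, from 14 to 44 mm from the axis, 1 to 25 mm above the panel, outer face 7.5 mm from the pointer's centre line. Origin on the selector axis at the panel; x along the pointer, y to its anticlockwise side.
- selector_ccw: the same flank on the pointer's anticlockwise side (the one to push on to turn it clockwise); same origin and axes
- start (a joint): travel of the orange controller's green button in m: 0 up, 0.006 fully down; a spring of about 4 N at full travel brings it back
- start_top (a point): centre of the top face of the orange controller's green button (26 mm across), which is pressed straight down
- pump_box: blue control box of the water pump, same form and size, fixed to the bench on the other side; to be left alone. Origin and axes as for the orange one; a loose terracotta chip (20 x 22 x 10 mm) lies on it.
- pump_selector_tip (a point): outer end of the blue box's pointer, 46 mm from its axis; must stay where it is
- pump_start (a joint): travel of the blue box's green button in m; 0 up; not to be pressed
- chip_a: loose marble chip 20 x 20 x 10 mm on the orange controller's panel; origin at the centre of its underside
- chip_b: loose terracotta chip 20 x 22 x 10 mm on the blue box's panel; origin at the centre of its underside
- nippers: loose tile nippers with red handles, about 160 x 56 x 15 mm, lying between the two boxes; origin near the middle, on the bench
- glue: loose white bottle with green label, 56 mm across, 140 mm high, standing beyond the boxes; origin at the centre of its underside
- jar: loose blue jar, 70 mm across, 90 mm high, standing beyond the boxes; origin at the centre of its underside
- hammer: loose hammer with a wooden handle, about 280 mm long, lying across beyond the boxes on the right
- mug: loose white mug, 76 mm across, 90 mm high, front right of the bench; origin at the centre of its underside

How it is judged:
By the outcome, as a careful person would: the job done as asked, in the order asked, and still so for the second after the job is handed in, with the robot touching nothing.
It also fails if it takes over 64 s, if anything falls off the work surface, if the arm or the gripper's body presses on something with over 40 N, if the wrist force passes 120 N, or if a joint passes its speed limit or range.

## Robot

A 6-joint arm with a two-finger parallel gripper is mounted at the origin on the work surface. World frame = base frame: x ahead of the robot, y to its left, z up, the work surface at z = 0. Lengths are in m, angles in rad, forces in N, time in s.
With the tool pointing down it reaches from about 0.325 to 0.775 m from the base axis. Payload 5.5 kg.
Tool frame: the origin (TCP) lies midway between the tips of the shut fingers; the grasp point (between the pads) lies 19 mm behind it (bot.pinch_z is the distance from the TCP to the grasp point, in m); z points along the fingers, y is the line along which they close (so a half turn about z gives the same grasp; the last joint's range is limited). The gripper opens to 88 mm and grips with 3 to 60 N. Pads are 20 mm wide; open, the fingers measure 115 mm over their backs; the gripper's body (75 mm by 178 mm) begins 61 mm behind the grasp point.
Start: joints at [-1.226, 0.091, 1.231, -0, 1.82, -0.057], TCP at [0.235, -0.552, 0.223] pointing down, gripper open.
Joint ranges: [-2.87, 2.87], [-0.86, 2.18], [0.17, 2.46], [-1.51, 4.65], [0.06, 2.69], [-2.65, 2.65]. Speed limits (rad/s): [2.57, 2.57, 3.01, 3.14, 3.14, 3.14].

## Interface

Orientations are given as a unit quaternion [x, y, z, w].
In Python, from workcell import bot gives the robot as it stands. The module is installed in compiled form; this text tells all that it offers.
- The arm moves only by the tool arm_command, never from a script. Its argument "increments" is text: rows parted by semicolons, each of 7 numbers parted by spaces: the shift along the tool's x, y, z in mm, then the turn, a rotation vector about the tool's x, y, z in degrees, then the opening, from -1 (shut) to 1 (fully open). In form: tx ty tz ax ay az jaw; .... A call has 1 to 10 rows; each row shifts and turns the commanded pose from where the row before left it, along the tool's axes as they then stand; what a row does not reach is not made up. A row lasts 1/8 s, in which the tool goes at most 62.5 mm and 10.7 degrees, less where a joint would pass 70% of its speed; a pose out of reach is approached as far as the arm can. A call with a gripper value outside its range is refused whole. The fingers move at their own pace and stop on an object; "force" is the grip in N (left out, the last holds). Time passes only in rows, so rows that do not move let the fingers close. It gives the time, the measured TCP pose, the force, the opening and the grip force at its end, in the units of the state.
- bot.observe(): the state, without advancing time (a new reading comes with each control period).
- bot.grab_frame(name): name is "scene" or "top" or "wrist"; returns a dict with "image" (384x512x3 uint8, red, green, blue), "fx", "fy", "cx", "cy" (pixels), "xyz" and "orientation" of the camera in the world; the wrist camera has in their place "hand_eye" (4x4, takes a point from camera to tool coordinates, whose origin is the TCP and whose axes are the flange's). Camera axes: x right, y down, z forward; pixel columns grow to the right and rows downward; lengths in m; the calibration is good to about 2 mm. A picture is of the moment at which its call begins: read the wrist's pose just before it. There is no depth.
- bot.sign_off(): hands the job in; it is judged then, once.
The state is a dict: "time": time; "joint_pos": joint angles; "dq": joint speeds; "joint_efforts": joint torques, N m; "tool_pos": TCP position; "tool_rot": TCP orientation; "force": force on the tool from outside, world axes, zero at the start; "ft_torque": the same for the moment, N m; "opening": finger opening in m; "grasp_force": force on a finger pad.
Only numpy, scipy, OpenCV 4.12 (cv2) and the standard library are available. Lean on these libraries where they do the work, as an engineer would, in place of code of your own. Each camera call takes 0.05 s, during which the arm holds its last target. There are 200 camera calls.

## Working session

There is one attempt and no reset: what is moved stays moved. The work goes in short steps, Python scripts to look and compute and a tool call to move; the robot and the scene stay as the last step left them, time stands still between calls to the robot, and variables do not carry over. Pictures are saved under pics/ and viewed, at most 10 in all, crops included, and the job is handed in when it is done.

Besides the shell and the picture viewer there is one more tool, called after ">>>" as a command line: name --argument value ..., lists and objects as JSON in quotes. arm_command: Moves the arm, as the interface text tells. Its arguments: {"type":"object","properties":{"increments":{"type":"string"},"force":{"type":"number"}},"required":["increments"]}

```bash
mkdir -p pics
python3 - <<'E'
from workcell import bot
import cv2,numpy as np
s=bot.observe();print(s)
ims=[]
for n in("top","scene"):
    f=bot.grab_frame(n);np.save(n+".npy",f,allow_pickle=True)
    cv2.imwrite(f"pics/{n}0.png",f["image"][:,:,::-1]);print({k:v for k,v in f.items() if k!="image"})
E
```

```text
{'time': 0.0, 'joint_pos': array([-1.22572510e+00,  9.18161952e-02,  1.23184966e+00, -6.70790586e-06,
        1.81982060e+00, -5.67110813e-02]), 'dq': array([-0.0008935 , -0.00156242, -0.00165331,  0.00201384, -0.00170421,
       -0.00160332]), 'joint_efforts': array([-3.03980578e-04, -4.46455657e+01, -4.06444395e+01,  6.98291534e-02,
        2.95703416e-02, -1.12040459e-04]), 'tool_pos': array([ 0.23452456, -0.55194195,  0.2215529 ]), 'tool_rot': array([ 9.79888869e-01,  1.99541746e-01, -1.39269146e-04, -9.36607936e-04]), 'force': array([ 1.16701856, -1.60883032,  0.41373404]), 'ft_torque': array([ 0.05475038, -0.04607363,  0.00586173]), 'grasp_force': 0.0, 'opening': 0.0878500160911059}
{'fx': 364.3330244430831, 'fy': 364.3330244430831, 'cx': 249.70949421257706, 'cy': 190.07799159017668, 'xyz': array([ 0.46133299, -0.04119713,  1.04564345]), 'orientation': array([ 0.7148618 , -0.6970123 ,  0.04198647, -0.03719668])}
{'fx': 383.19795873392803, 'fy': 383.19795873392803, 'cx': 261.74483641190426, 'cy': 189.72634643879965, 'xyz': array([0.89827632, 0.50345327, 0.94214318]), 'orientation': array([ 0.26985215,  0.91161513, -0.2988044 , -0.08278652])}
```

View pics/top0.png

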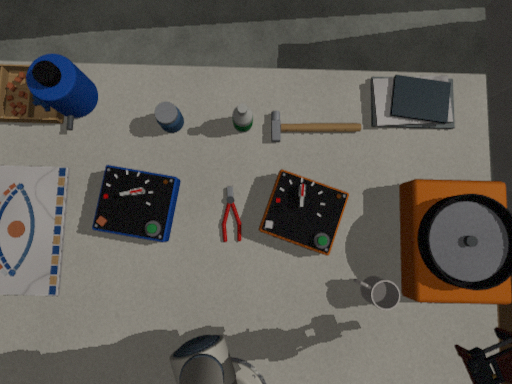

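View pics/scene0.png

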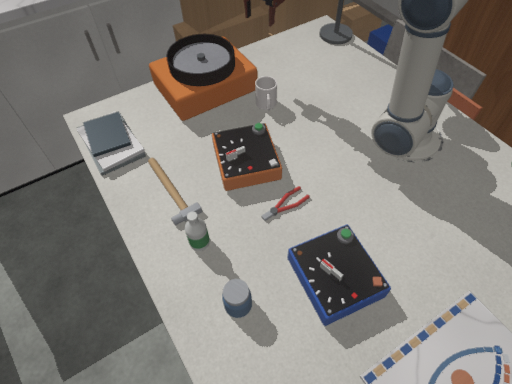

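```bash
cat > h.py <<'E'
import numpy as np,cv2
from scipy.spatial.transform import Rotation as R
def ray(f,uv,z):
    uv=np.atleast_2d(np.asarray(uv,float))
    d=np.c_[(uv[:,0]-f["cx"])/f["fx"],(uv[:,1]-f["cy"])/f["fy"],np.ones(len(uv))]
    d=R.from_quat(f["orientation"]).apply(d); c=f["xyz"]
    return c+d*((z-c[2])/d[:,2])[:,None]
E
python3 - <<'E'
from h import *
f=np.load("top.npy",allow_pickle=True).item()
im=f["image"][160:265,250:360,::-1]
cv2.imwrite("pics/c1.png",cv2.resize(im,None,fx=5.5,fy=5.5,interpolation=cv2.INTER_CUBIC))
full=f["image"].astype(int);r,g,b=full[...,0],full[...,1],full[...,2]
def blobs(m,name,mn=2):
    n,l,st,ce=cv2.connectedComponentsWithStats(m.astype(np.uint8))
    for i in range(1,n):
        u,v=ce[i]
        if st[i,4]>=mn and 250<u<360 and 160<v<265: print(name,st[i,4],ce[i].round(1),ray(f,ce[i],.07)[0,:2].round(4))
blobs((g>r+25)&(g>b+25),"green")
blobs((r>g+60)&(b+15>g)&(r>90),"red")
blobs((np.minimum(np.minimum(r,g),b)>90),"white")
om=((r>g+40)&(g>b+15)).astype(np.uint8);om[:160]=0;om[265:]=0;om[:,:250]=0;om[:,360:]=0
c=np.argwhere(om)[:,::-1].astype(np.int32);rc=cv2.minAreaRect(c);print(rc,ray(f,cv2.boxPoints(rc),.07)[:,:2].round(4))
E
```

```text
green 71 [322.1 240.2] [ 0.442  -0.2422]
red 28 [302.1 189.8] [ 0.5756 -0.1879]
red 18 [277.5 199.8] [ 0.5469 -0.1218]
white 2 [283.5 174. ] [ 0.6174 -0.1369]
white 9 [301.4 179.8] [ 0.6028 -0.1857]
white 9 [290.1 181.4] [ 0.5975 -0.1551]
white 8 [312.1 183.8] [ 0.5927 -0.2147]
white 3 [300.3 184.7] [ 0.5894 -0.1829]
white 47 [302.  198.3] [ 0.5525 -0.1876]
white 10 [281.4 188.7] [ 0.5771 -0.1318]
white 9 [319.6 192.1] [ 0.5705 -0.2349]
white 3 [343.7 195.3] [ 0.5634 -0.3001]
white 10 [322.  203.5] [ 0.5399 -0.2416]
white 10 [318.5 214.5] [ 0.5101 -0.2323]
white 57 [268.6 224. ] [ 0.4815 -0.0991]
white 2 [325.5 249. ] [ 0.4192 -0.2512]
((304.2630920410156, 212.00462341308594), (73.94153594970703, 65.51009368896484), 19.440034866333008) [[ 0.4633 -0.0725]
 [ 0.6314 -0.128 ]
 [ 0.5691 -0.3173]
 [ 0.4032 -0.2585]]
```

View pics/c1.png

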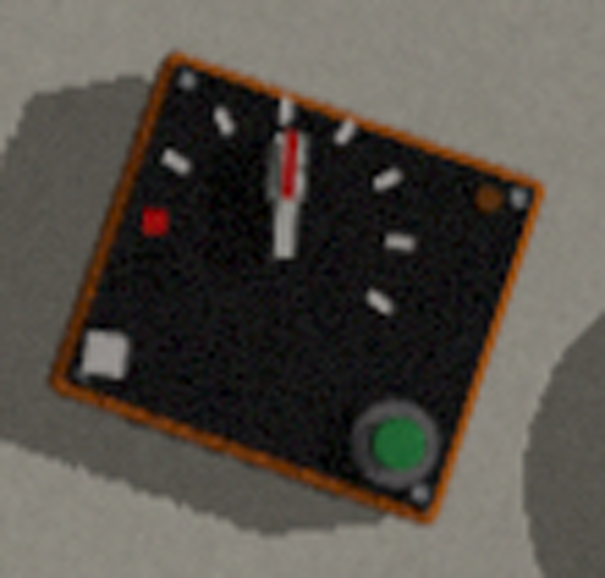

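>>> arm_command --increments "40 -20 0 0 0 0 -1;40 -20 0 0 0 0 -1;40 -20 0 0 0 0 -1;40 -20 0 0 0 0 -1;40 -20 0 0 0 0 -1;40 -20 0 0 0 0 -1;40 -20 0 0 0 0 -1;40 -20 0 0 0 0 -1;40 -20 0 0 0 0 -1;40 -20 0 0 0 0 -1" --force 20

```text
time: 1.35
tool_pos: [0.5252, -0.2104, 0.2221]
tool_rot: [0.98, 0.2, -0.0, -0.0]
force: [1.2, -0.2, -0.2]
opening: 0.0004
grasp_force: 0.0
```

```bash
cat >> h.py <<'E'
def wrist(bot,name):
    s=bot.observe(); f=bot.grab_frame("wrist")
    T=np.eye(4);T[:3,:3]=R.from_quat(s["tool_rot"]).as_matrix();T[:3,3]=s["tool_pos"]
    C=T@f["hand_eye"];f["xyz"]=C[:3,3];f["orientation"]=R.from_matrix(C[:3,:3]).as_quat()
    cv2.imwrite(f"pics/{name}.png",f["image"][:,:,::-1]);np.save(name+".npy",f,allow_pickle=True)
    return s,f
def blobs(f,m,name,z=.07,mn=60,mx=8000):
    n,l,st,ce=cv2.connectedComponentsWithStats(m.astype(np.uint8))
    for i in range(1,n):
        if mn<=st[i,4]<=mx: print(name,st[i,4],ce[i].round(1),ray(f,ce[i],z)[0,:2].round(4))
def masks(f):
    r,g,b=np.moveaxis(f["image"].astype(int),2,0)
    return dict(green=(g>r+25)&(g>b+25),red=(r>g+60)&(b+15>g)&(r>90),white=np.minimum(np.minimum(r,g),b)>100)
E
python3 - <<'E'
from h import *
from workcell import bot
s,f=wrist(bot,"w1")
print(s["tool_pos"],f["hand_eye"].round(3))
for k,m in masks(f).items(): blobs(f,m,k)
E
```

```text
[ 0.52523786 -0.21040895  0.22211962] [[-0.    -0.965 -0.264  0.072]
 [ 1.     0.    -0.001 -0.   ]
 [ 0.001 -0.264  0.965 -0.162]
 [ 0.     0.     0.     1.   ]]
red 2071 [ 77.9 125.8] [ 0.506  -0.0262]
red 301 [252.4 127.6] [ 0.5708 -0.183 ]
red 192 [183.9 126.4] [ 0.5458 -0.1213]
white 83 [224.8  61. ] [ 0.6165 -0.1364]
white 107 [234.9  90.3] [ 0.5962 -0.1545]
white 116 [267.1  97.2] [ 0.6023 -0.185 ]
white 106 [204.1 101.5] [ 0.5753 -0.1313]
white 854 [246.7 141.2] [ 0.5565 -0.183 ]
white 116 [291.4 119.7] [ 0.5924 -0.2148]
white 109 [300.6 150.3] [ 0.5691 -0.2355]
white 508 [138.5 179.1] [ 0.4782 -0.0963]
white 94 [293.4 180.4] [ 0.5385 -0.2417]
white 66 [355.2 181.6] [ 0.562  -0.3001]
white 85 [272.9 202.3] [ 0.5091 -0.2318]
white 4737 [ 79.6 343.4] [ 0.26   -0.0914]
white 237 [387.2 334.8] [ 0.413  -0.4199]
white 259 [259.4 343.8] [ 0.3428 -0.2872]
```

View pics/w1.png

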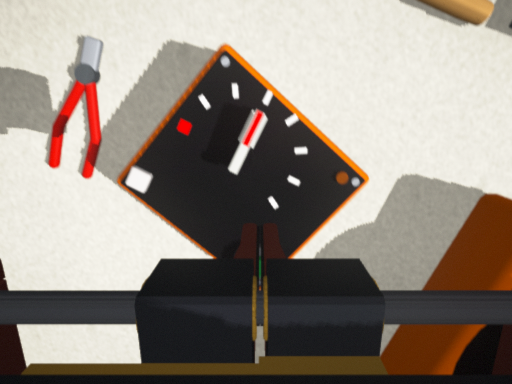

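>>> arm_command --increments "36 -17.5 0 0 0 0 -1;36 -17.5 0 0 0 0 -1;0 0 20 0 0 9 -1;0 0 20 0 0 9 -1;0 0 20 0 0 8.3 -1;0 0 25 0 0 0 -1;0 0 0 0 0 0 -1"

```text
time: 2.28
tool_pos: [0.5756, -0.151, 0.1346]
tool_rot: [1.0, -0.029, -0.003, -0.001]
force: [-0.3, -0.2, 0.1]
opening: 0.0005
grasp_force: 0.0
```

Run:
```python
from h import *
from workcell import bot
s,f=wrist(bot,"w2")
print(s["tool_pos"],s["tool_rot"],s["force"])
for k,m in masks(f).items(): blobs(f,m,k)
```

```text
[ 0.57564622 -0.1510432   0.13459758] [ 9.99587804e-01 -2.85705565e-02 -2.70476357e-03 -7.93259587e-04] [-0.34000164 -0.16391573  0.1333431 ]
green 276 [387.6 361.9] [ 0.4271 -0.2539]
red 438 [310.7 222.2] [ 0.5604 -0.1888]
red 1520 [110.  260.5] [ 0.5372 -0.0303]
red 228 [225.8 245.9] [ 0.5445 -0.1226]
white 107 [238.2 154. ] [ 0.6155 -0.1376]
white 145 [306.6 169.4] [ 0.6015 -0.1864]
white 145 [265.1 180.6] [ 0.5949 -0.1558]
white 145 [347.5 180.7] [ 0.5914 -0.2162]
white 950 [309.5 222.4] [ 0.5604 -0.1879]
white 137 [235.6 209.1] [ 0.5741 -0.1326]
white 141 [374.5 209.5] [ 0.568  -0.2369]
white 92 [460.3 213.8] [ 0.5608 -0.3016]
white 818 [113.2 273.6] [ 0.5256 -0.0307]
white 130 [381.1 246.4] [ 0.5373 -0.2432]
white 76 [404.5 305.5] [ 0.4831 -0.2648]
white 646 [ 76.8 312. ] [0.4921 0.006 ]
white 361 [405.3 312.1] [ 0.4767 -0.2659]
white 4696 [ 79.3 343.6] [0.4609 0.0105]
white 4700 [447.2 349.6] [ 0.4371 -0.3042]
white 92 [258.4 355.3] [ 0.4402 -0.1419]
```

View pics/w2.png

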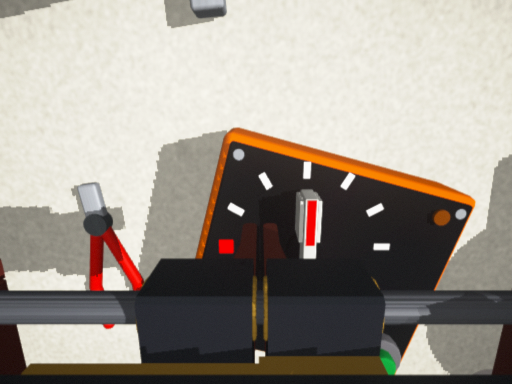

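>>> arm_command --increments "0 0 20 0 0 0 -1;0 0 20 0 0 0 -1;0 0 12 0 0 0 -1;0 0 0 0 0 0 -1;0 3 0 0 0 0 -1;0 3 0 0 0 0 -1;0 2 0 0 0 0 -1;0 2 0 0 0 0 -1;0 0 0 0 0 0 -1"

```text
time: 3.45
tool_pos: [0.5766, -0.1615, 0.0857]
tool_rot: [1.0, -0.029, 0.0, 0.0]
force: [0.1, 0.5, 0.2]
opening: 0.0007
grasp_force: 0.0
```

>>> arm_command --increments "0 1 2 0 0 0 -1;1.1 1.7 0 0 0 3 -1;1.1 1.7 0 0 0 3 -1;1.1 1.7 0 0 0 3 -1;1.1 1.7 0 0 0 3 -1;1.1 1.7 0 0 0 3 -1;1.1 1.7 0 0 0 3 -1;0 0 0 0 0 0 -1"

```text
time: 4.45
tool_pos: [0.5811, -0.1733, 0.0834]
tool_rot: [0.983, -0.184, -0.0, -0.0]
force: [0.8, 0.9, -0.9]
opening: 0.0004
grasp_force: 0.5
```

```bash
cat > ang.py <<'E'
from h import *
from workcell import bot
import sys
s,f=wrist(bot,sys.argv[1])
A=np.array([.5425,-.1821]);X=R.from_quat(s["tool_rot"]).apply([1,0,0])
phi=np.degrees(np.arctan2(X[1],X[0]));d=(s["tool_pos"][:2]-A)*1000;c,q=X[:2]/np.hypot(*X[:2])
print(s["tool_pos"],"phi",phi,"body",d[0]*c+d[1]*q,d[0]*q-d[1]*c,s["force"],s["time"])
m=masks(f)
for k in ("red","white"): blobs(f,m[k],k,.098 if k=="red" else .07)
t=bot.grab_frame("top");r,g,b=np.moveaxis(t["image"].astype(int),2,0)
k=(r>g+60)&(b+15>g)&(r>90);k[:160]=0;k[265:]=0;k[:,:285]=0;k[:,345:]=0
p=np.argwhere(k)[:,::-1]
if len(p)>4:
    w=ray(t,p,.098)[:,:2];e=np.linalg.svd(w-w.mean(0))[2][0];v=w.mean(0)-A
    print("top pointer dir",np.degrees(np.arctan2(v[1],v[0])),"line",np.degrees(np.arctan2(e[1],e[0])),len(p))
E
python3 ang.py w3
```

```text
[ 0.58106502 -0.17329865  0.0833918 ] phi -21.239761963634642 body 32.75691943903281 -22.17450704547285 [ 0.8135743   0.91229244 -0.85553852] 4.45
red 330 [293.8 245.3] [ 0.5789 -0.1909]
red 1271 [105.2 342.2] [ 0.5619 -0.0737]
white 215 [322.6 191.6] [ 0.5914 -0.2159]
white 160 [481.8 187.3] [ 0.5608 -0.3015]
white 217 [268.2 194.2] [ 0.6012 -0.1862]
white 156 [180.8 201.6] [ 0.6154 -0.1375]
white 209 [369.  215.3] [ 0.5679 -0.2367]
white 200 [223.2 221.8] [ 0.5951 -0.1556]
white 869 [293.1 233.8] [ 0.573  -0.1914]
white 193 [392.9 256.3] [ 0.5372 -0.243 ]
white 73 [ 57.5 282.4] [ 0.5955 -0.0437]
white 84 [ 95.7 301.8] [ 0.5747 -0.0591]
white 721 [448.3 304.5] [ 0.4918 -0.267 ]
white 150 [ 85.9 305.6] [ 0.5745 -0.0519]
white 692 [446.7 312.7] [ 0.4861 -0.2648]
white 164 [ 92.8 313. ] [ 0.5681 -0.0533]
white 2316 [ 51.3 344.1] [ 0.5571 -0.016 ]
white 227 [129.2 331.1] [ 0.5474 -0.0687]
white 1326 [483.8 348.6] [ 0.45   -0.2818]
white 526 [111.3 352.2] [ 0.537 -0.05 ]
white 153 [437.9 371.1] [ 0.443  -0.2493]
```

>>> arm_command --increments "0 1 0 0 0 0 -1;0 1 0 0 0 0 -1;0 1 0 0 0 0 -1;0 1 0 0 0 0 -1;0.7 1.6 0 0 0 3 -1;0.7 1.6 0 0 0 3 -1;0 0 0 0 0 0 -1"

```text
time: 5.42
tool_pos: [0.5794, -0.1812, 0.0836]
tool_rot: [0.972, -0.236, -0.0, 0.0]
force: [0.1, 0.2, 0.4]
opening: 0.0002
grasp_force: 0.0
```

```bash
python3 ang.py w4 | egrep -v "white"
```

```text
[ 0.57943206 -0.18115027  0.08361302] phi -27.27655994649189 body 32.3901491160883 -17.769567225566913 [0.10654878 0.15247682 0.35078391] 5.425
red 353 [305.2 244.3] [ 0.5732 -0.2037]
red 965 [109.6 347.7] [ 0.5665 -0.08  ]
```

View pics/w4.png

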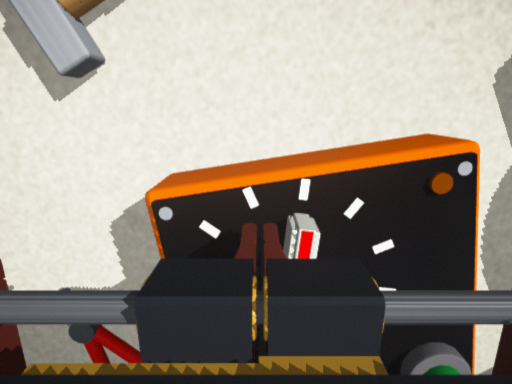

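>>> arm_command --increments "0.9 1.7 0 0 0 3 -1;0.9 1.7 0 0 0 3 -1;0.9 1.7 0 0 0 3 -1;0.9 1.7 0 0 0 3 -1;0.9 1.7 0 0 0 3 -1;0.9 1.7 0 0 0 3 -1;0.9 1.7 0 0 0 3 -1;0 0 0 0 0 0 -1"

```text
time: 6.52
tool_pos: [0.5778, -0.194, 0.0837]
tool_rot: [0.913, -0.408, 0.0, -0.0]
force: [0.4, 0.5, 0.2]
opening: 0.0006
grasp_force: 0.4
```

```bash
python3 ang.py w5 | egrep -v "white"
```

```text
[ 0.5778363  -0.1940186   0.08365009] phi -48.216642294635854 body 32.43247208712288 -18.4076479858364 [0.40837675 0.5355888  0.19959082] 6.525
red 357 [293.2 243.9] [ 0.5685 -0.209 ]
```

>>> arm_command --increments "0 0.7 0 0 0 0 -1;0 0.7 0 0 0 0 -1;0 0.7 0 0 0 0 -1;0 0.7 0 0 0 0 -1;0 0 0 0 0 0 -1;0 0 0 0 0 0 -1"

```text
time: 7.38
tool_pos: [0.5754, -0.1959, 0.0835]
tool_rot: [0.913, -0.409, -0.0, 0.0]
force: [-0.1, -0.0, -0.3]
opening: 0.0005
grasp_force: 0.0
```

```bash
python3 ang.py w6 | egrep -v "white"
```

```text
[ 0.57543033 -0.19591224  0.08351498] phi -48.28353394532437 body 32.22342907713549 -15.389463238771672 [-0.14050967 -0.03729739 -0.33108787] 7.375
red 358 [293.1 244. ] [ 0.5662 -0.2108]
```

>>> arm_command --increments "0 0.7 0 0 0 0 -1;0 0.7 0 0 0 0 -1;0 0 0 0 0 0 -1;0 0 0 0 0 0 -1"

```text
time: 7.98
tool_pos: [0.5745, -0.1968, 0.0836]
tool_rot: [0.913, -0.409, -0.0, 0.0]
force: [-0.4, -0.8, -0.1]
opening: 0.0003
grasp_force: 0.0
```

```bash
python3 ang.py w7 | egrep -v "white"
```

```text
[ 0.5745083  -0.19682467  0.08360696] phi -48.27887148473541 body 32.292090144620275 -14.091412515728337 [-0.38482615 -0.77738737 -0.10859581] 7.975
red 346 [309.6 245.3] [ 0.5585 -0.2167]
```

View pics/w7.png

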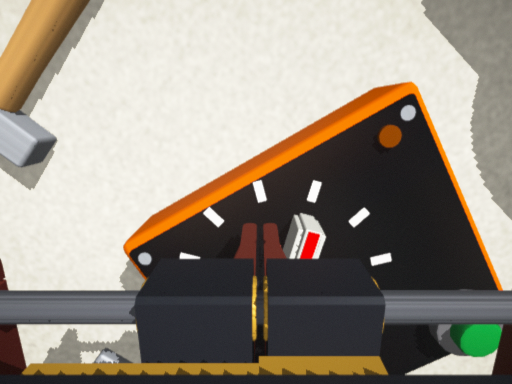

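>>> arm_command --increments "0 -4 0 0 0 0 -1;0 -4 0 0 0 0 -1;0 0 -40 0 0 0 -1;0 0 -40 0 0 0 -1;-19 45 0 0 0 0 -1;-19 45 0 0 0 0 -1;-19 45 0 0 0 0 -1;0 0 0 0 0 0 -1;0 0 0 0 0 0 -1"

```text
time: 9.2
tool_pos: [0.4425, -0.2387, 0.164]
tool_rot: [0.913, -0.409, 0.001, -0.0]
force: [0.2, -0.3, -0.3]
opening: 0.0008
grasp_force: 0.0
```

```bash
python3 ang.py w8
python3 - <<'E'
from h import *
f=np.load("w8.npy",allow_pickle=True).item();blobs(f,masks(f)["green"],"green",.085)
E
```

```text
[ 0.4424514  -0.23865245  0.16395064] phi -48.28635764882582 body -24.357891447038668 112.31470971616508 [ 0.24583723 -0.30658155 -0.28765475] 9.2
red 424 [113.6 134.4] [ 0.5553 -0.2091]
red 202 [ 79.3 216.6] [ 0.5393 -0.1406]
red 408 [ 68.6 284.8] [ 0.5134 -0.0854]
red 444 [106.7 333.6] [ 0.4637 -0.0672]
white 116 [195.4  31.1] [ 0.5614 -0.301 ]
white 141 [95.1 93.2] [ 0.592  -0.2154]
white 140 [135.4  93.2] [ 0.5687 -0.2361]
white 139 [ 63.2 113.8] [ 0.6019 -0.1858]
white 135 [171.8 114.1] [ 0.5382 -0.2424]
white 1776 [119.4 149. ] [ 0.5531 -0.1924]
white 128 [ 49.2 148.3] [ 0.5957 -0.1552]
white 82 [ 15.6 148.3] [ 0.6159 -0.1372]
white 125 [193.6 148.8] [ 0.5085 -0.2325]
white 893 [264.3 192.9] [ 0.4412 -0.243 ]
white 116 [ 55.7 186. ] [ 0.5749 -0.1318]
white 78 [293.6 203.1] [ 0.4167 -0.2528]
white 90 [259.5 267. ] [ 0.3985 -0.1891]
white 96 [229.2 253.8] [ 0.4272 -0.1809]
white 2748 [445.2 306.6] [ 0.2428 -0.2734]
white 254 [ 70.7 296.6] [ 0.5081 -0.051 ]
white 2068 [ 68.1 308. ] [ 0.5033 -0.0391]
white 4191 [ 76.  344.1] [ 0.4758 -0.0101]
white 313 [259.2 343.4] [ 0.3446 -0.1282]
white 5902 [439.4 348.5] [ 0.2108 -0.2397]
top pointer dir -62.47985398525073 line 116.30319724896106 26
green 886 [261.6 202.7] [ 0.4403 -0.2385]
```

View pics/w8.png

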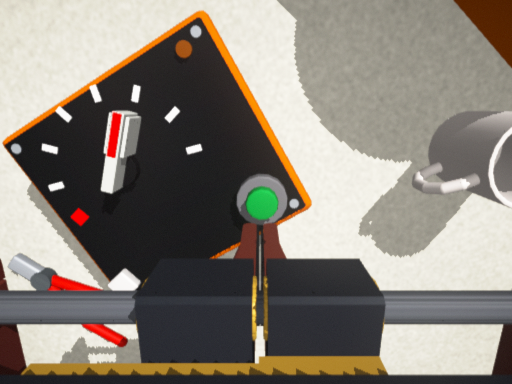

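>>> arm_command --increments "-1 1 25 0 0 0 -1;0 0 25 0 0 0 -1;0 0 10 0 0 0 -1;0 0 4 0 0 0 -1;0 0 3 0 0 0 -1;0 0 3 0 0 0 -1;0 0 2 0 0 0 -1;0 0 0 0 0 0 -1;0 0 0 0 0 0 -1"

```text
time: 10.42
tool_pos: [0.4407, -0.2388, 0.0921]
tool_rot: [0.913, -0.409, 0.0, 0.0]
force: [0.5, -0.3, 0.5]
opening: 0.0004
grasp_force: 0.6
```

>>> arm_command --increments "0 0 2 0 0 0 -1;0 0 2 0 0 0 -1;0 0 2 0 0 0 -1;0 0 0 0 0 0 -1"

```text
time: 10.92
tool_pos: [0.4407, -0.2389, 0.0863]
tool_rot: [0.913, -0.409, 0.001, 0.0]
force: [-0.6, 0.4, 6.0]
opening: 0.0006
grasp_force: 2.8
```

>>> arm_command --increments "0 0 1 0 0 0 -1;0 0 1 0 0 0 -1;0 0 0 0 0 0 -1"

```text
time: 11.3
tool_pos: [0.4408, -0.2389, 0.0861]
tool_rot: [0.913, -0.409, 0.001, 0.0]
force: [-4.2, 1.9, 13.4]
opening: 0.0007
grasp_force: 6.8
```

>>> arm_command --increments "0 0 1 0 0 0 -1;0 0 0 0 0 0 -1;0 0 0 0 0 0 -1"

```text
time: 11.68
tool_pos: [0.4408, -0.2389, 0.086]
tool_rot: [0.913, -0.409, 0.001, 0.0]
force: [-5.7, 3.2, 17.8]
opening: 0.0006
grasp_force: 8.9
```

Bottomed out firmly at 6 mm below first contact. Releasing.

>>> arm_command --increments "0 0 -4 0 0 0 -1;0 0 -4 0 0 0 -1;0 0 -10 0 0 0 -1;0 0 -30 0 0 0 -1;0 0 -30 0 0 0 -1;0 0 0 0 0 0 -1;0 0 0 0 0 0 -1"

```text
time: 12.55
tool_pos: [0.4401, -0.2385, 0.1593]
tool_rot: [0.913, -0.409, -0.001, -0.0]
force: [0.9, 0.1, -0.7]
opening: 0.0007
grasp_force: 0.0
```

```bash
python3 ang.py w9 | egrep "red|top|phi"
python3 - <<'E'
from h import *
f=np.load("w9.npy",allow_pickle=True).item();blobs(f,masks(f)["green"],"green",.085)
E
```

```text
[ 0.44006125 -0.23845453  0.15933002] phi -48.27762629273741 body -26.113432366286105 113.96323816630039 [ 0.94367537  0.06360886 -0.74515229] 12.55
red 444 [107.6 132.3] [ 0.5552 -0.209 ]
red 210 [ 73.7 216.1] [ 0.539  -0.1411]
red 400 [ 63.7 284.9] [ 0.5132 -0.0867]
red 475 [102.2 334.1] [ 0.4642 -0.0685]
top pointer dir -62.40538466045152 line 116.86994232482576 27
green 925 [259.4 202.1] [ 0.4403 -0.2384]
```

View pics/w9.png

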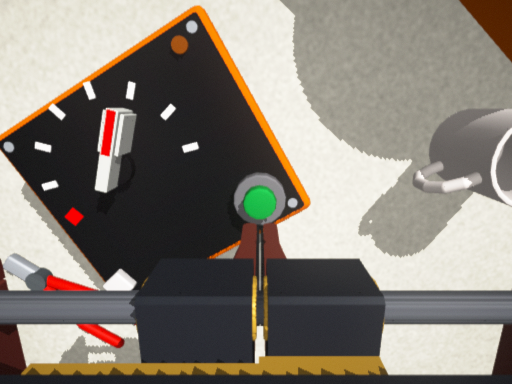

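The pointer is at the fifth mark (130,90), the button at (259,202) is back up, and the marble chip at (121,281) is where it was. Handing in.

```bash
python3 -c "
from workcell import bot
print(bot.sign_off())"
```

```text
the job is handed in; nothing more can be done
None
```

I pushed the orange selector from position three to five with a fingertip, then pressed its green button to its stop and let it spring back; the job was handed in at about 12.6 s with the arm clear and nothing else touched.

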